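Feel out the recess of a tealight cube and present it

TASK

The wooden tealight cube lies on its side. Turn it so that its round candle recess is on top, then put the fingertips down into the recess until they touch its bottom, to make sure by feel. Then pick the cube up and finish while still holding it in the gripper, recess up and level, at least 6 cm clear of the table, leaving the bottle, jar and loose tealight undisturbed.

Things in the scene. Friction and masses are not known exactly. Their poses are not given: they have to be found in the camera images.
- cube: Loose wooden cube, edge 62 mm, about 0.15 kg. One face has a round blind recess, 46 mm across, 22 mm deep, central; five faces are plain. Its z axis points out of the recess; origin: centre of the plain face on the far side, so the middle is 31 mm and the mouth 62 mm along z. x, y are square to the side faces. At first z is level in any direction and the cube rests on a plain side.
- recess_floor: The flat wooden bottom of the recess, part of the cube: a disc 44 mm across, 3 mm thick, z axis as the cube's. Origin: centre of its underside; the surface to touch is 3 mm further along z, 40 mm along z from the cube's origin (40 mm above the table when the cube stands recess up).
- bottle: Bystander: amber glass bottle with black cap, 42 mm across, 95 mm tall, loose, upright. Origin at the centre of its underside, z up.
- jar: Bystander: green glass jar with metal lid, 64 mm across, 75 mm tall, loose, upright. Origin at the centre of its underside, z up.
- tealight: Bystander: tealight candle in an aluminium cup, 39 mm across, 15 mm tall with a short wick, loose. Origin at the centre of its underside, z up.
- scale: Bystander: flat black kitchen scale with a steel plate, 190 x 120 x 18 mm (190 along its x), fixed to the table. Origin at the centre of its underside.
Mind the look-alikes: they are no part of the job. Leave any red look-alike of the cube alone.

How it is judged:
By the outcome, as a careful person would: the job done as asked, in the order asked, and still so for the second after the job is handed in, while the arm keeps its last pose, push and grip.
It also fails if it takes over 69 s, if anything falls off the work surface, if the arm or the gripper's body presses on something with over 40 N, if the wrist force passes 120 N, or if a joint passes its speed limit or range.

ROBOT

A 7-joint arm with a two-finger parallel gripper is mounted at the origin on the work surface. World frame = base frame: x ahead of the robot, y to its left, z up, the work surface at z = 0. Lengths are in m, angles in rad, forces in N, time in s.
With the tool pointing down it reaches from about 0.425 to 0.875 m from the base axis. Payload 4.7 kg.
Tool frame: the origin (TCP) lies midway between the tips of the shut fingers; the grasp point (between the pads) lies 19 mm behind it; z points along the fingers, y is the line along which they close (so a half turn about z gives the same grasp; the last joint's range is limited). The gripper opens to 87 mm and grips with 3 to 60 N. Pads are 19 mm wide; open, the fingers measure 117 mm over their backs; the gripper's body (75 mm by 190 mm) begins 51 mm behind the grasp point.
Start: joints at [1.149, 0.321, -0.07, 1.45, 0.023, 1.371, -0.057], TCP at [0.274, -0.589, 0.223] pointing down, gripper open.
Joint ranges: [-2.86, 2.86], [-0.3, 2.09], [-1.38, 1.24], [0.06, 2.45], [-1.56, 4.7], [0.09, 2.05], [-2.69, 2.69]. Speed limits (rad/s): [2.57, 2.57, 3.14, 3.14, 3.14, 3.14, 3.14].

INTERFACE

Orientations are given as a rotation vector (axis times angle).
In Python, from bench import ctrl gives the robot as it stands. The module is installed in compiled form; this text tells all that it offers.
- The arm moves only by the shell command python3 -m handwheel 'ROWS' [FORCE]. ROWS is JSON, a list of rows, each a list of 7 numbers: the finger opening in m, from 0 to 0.087, then the shift along the tool's x, y, z in m, then the turn, a rotation vector about the tool's x, y, z in degrees. A call has 1 to 12 rows; each row shifts and turns the commanded pose from where the row before left it, along the tool's axes as they then stand; what a row does not reach is not made up. A row lasts 1/8 s, in which the tool goes at most 62.5 mm and 10.7 degrees, less where a joint would pass 70% of its speed; a pose out of reach is approached as far as the arm can. A call is refused whole if a number of a shift passes 0.0625 or a number of a turn 10.7, either way. A call with a gripper value outside its range is refused whole. The fingers move at their own pace and stop on an object; FORCE is the grip in N (left out, the last holds). Time passes only in rows, so rows that do not move let the fingers close. It gives the time, the measured TCP pose, the force, the opening and the grip force at its end, in the units of the state.
- ctrl.get_state(): the state, without advancing time (a new reading comes with each control period).
- ctrl.get_image(name): name is "side" or "top" or "wrist"; returns (picture, depth): 480x640x3 uint8, blue, green, red; 480x640 float32, m along the optical axis (not along the pixel's ray), 0 where there is no reading.
- ctrl.camera_info(name): a dict with "intrinsics" (3x3 intrinsics, pixels), "R" (3x3) and "t" (3): a world point X has camera coordinates R X + t. Camera axes: x right, y down, z forward; pixel columns grow to the right and rows downward; lengths in m; the calibration is good to about 2 mm. The wrist camera is an equidistant fisheye: a pixel r from the principal point sees the ray r / f radians off the axis. A picture is of the moment at which its call begins: read the wrist's pose just before it. camera_info takes no time and is no camera call; for the wrist camera it gives the pose at the moment of the call.
- ctrl.close_job(): hands the job in; it is judged then, once.
The state is a dict: "time": time; "joint_positions": joint angles; "qd": joint speeds; "joint_torque": joint torques, N m; "position": TCP position; "tool_rot": TCP orientation; "ft_force": force on the tool from outside, world axes, zero at the start; "torque": the same for the moment, N m; "grip_width": opening from 0.0 (shut) to 1.0 (fully open); "grip_force": force on a finger pad.
Only numpy, scipy, OpenCV 4.12 (cv2) and the standard library are available. Lean on these libraries where they do the work, as an engineer would, in place of code of your own. Each camera call takes 0.05 s, during which the arm holds its last target. There are 200 camera calls.

## Working session

There is one attempt and no reset: what is moved stays moved. The work goes in short steps, Python scripts to look and compute and a shell command to move; the robot and the scene stay as the last step left them, time stands still between calls to the robot, and variables do not carry over. Pictures are saved under pics/ and viewed, at most 10 in all, crops included, and the job is handed in when it is done.

```bash
mkdir -p pics; python3 - <<'E'
from bench import ctrl
import cv2,numpy as np
for n in("top","side"):
    p,d=ctrl.get_image(n);cv2.imwrite(f"pics/{n}0.png",p);np.save(n,d)
    c=ctrl.camera_info(n);print(n,c["intrinsics"],c["R"],c["t"],np.mean(d>0))
s=ctrl.get_state();print(s)
E
```

```text
top [[536.23750786   0.         314.48175399]
 [  0.         536.23750786 236.20396363]
 [  0.           0.           1.        ]] [[ 2.57602852e-03 -9.99996665e-01 -1.83067173e-04]
 [-9.96138880e-01 -2.55002572e-03 -8.77543701e-02]
 [ 8.77536107e-02  4.08418089e-04 -9.96142127e-01]] [0.03895314 0.51497172 1.36146639] 0.9958561197916667
side [[457.9701644    0.         322.13837685]
 [  0.         457.9701644  247.78933871]
 [  0.           0.           1.        ]] [[-0.98074341 -0.19505906 -0.00971241]
 [-0.13181913  0.69783242 -0.70402673]
 [ 0.14410443 -0.68918929 -0.71010706]] [0.51914271 0.10603727 1.33401351] 0.9959765625
{'time': 0.1, 'joint_positions': array([ 1.1490953 ,  0.32176977, -0.07005253,  1.45153314,  0.02261553,
        1.37080161, -0.05688944]), 'qd': array([-5.79566520e-04, -2.02184872e-03, -4.59035473e-05, -1.69174757e-03,
       -4.00713813e-04,  3.12599526e-04, -7.90834408e-04]), 'joint_torque': array([-1.46072987e-03, -4.92575741e+01, -4.06633392e-01, -3.13399959e+01,
       -6.41336432e-02,  3.93866468e-02,  8.53620782e-05]), 'position': array([ 0.27411595, -0.58883534,  0.22156704]), 'tool_rot': array([-3.06568465e+00, -6.78808511e-01,  7.64428559e-04]), 'ft_force': array([ 0.66397123, -0.21148963, -1.22825649]), 'torque': array([ 0.04370411, -0.01080936,  0.00391923]), 'grip_force': 0.0, 'grip_width': 1.0002516653667473}
```

View pics/top0.png

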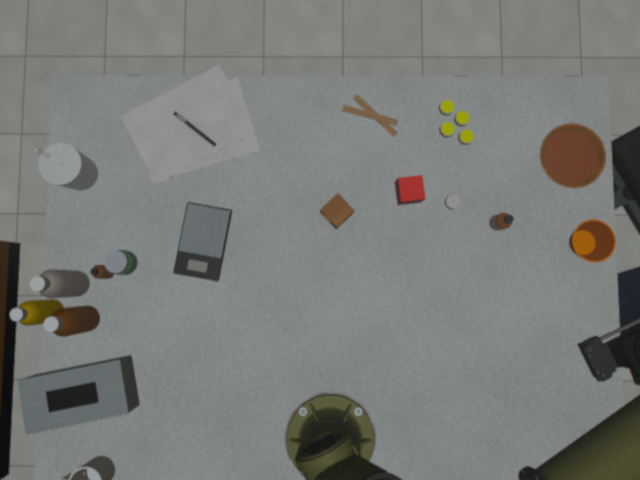

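View pics/side0.png

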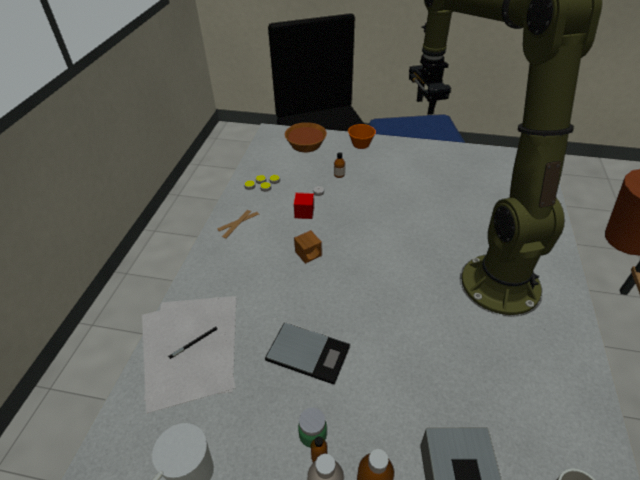

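Top view: wooden cube at (337,211), red look-alike at (410,189), tealight (453,201), bottle (503,220), jar (121,262), a brown bottle at (103,271). In the side view the wooden cube is at (308,246), with a dark spot on its lower-right face at (314,254). Candidates are the wooden cube at (337,211) and the red one at (410,189). I choose the wooden one and check it in a crop.

```bash
cat > h.py <<'E'
import numpy as np,cv2
from bench import ctrl
from scipy.spatial.transform import Rotation as Ro
def plane(n,uv,z):
    c=ctrl.camera_info(n);K,R,t=map(np.array,(c["intrinsics"],c["R"],c["t"]))
    d=(np.c_[np.atleast_2d(uv),np.ones(len(np.atleast_2d(uv)))]@np.linalg.inv(K).T)@R
    o=-R.T@t
    return o+d*((z-o[2])/d[:,2])[:,None]
E
python3 - <<'E'
from h import *
a=cv2.imread("pics/top0.png");b=cv2.imread("pics/side0.png")
A=cv2.resize(a[185:240,310:365],(385,385),interpolation=cv2.INTER_CUBIC)
B=cv2.resize(b[220:275,280:335],(385,385),interpolation=cv2.INTER_CUBIC)
cv2.imwrite("pics/c0.png",np.clip(np.hstack([A,B])*1.5,0,255).astype(np.uint8))
d=np.load("top.npy")
h=cv2.cvtColor(a,cv2.COLOR_BGR2HSV)
m=((h[...,1]>90)&(h[...,0]<25)).astype(np.uint8);m[:,:300]=0;m[:180]=0;m[:,380:]=0;m[260:]=0
c=max(cv2.findContours(m,0,2)[0],key=cv2.contourArea)
r=cv2.minAreaRect(c);box=cv2.boxPoints(r);print(r)
print(plane("top",box,.062),plane("top",r[0],.062),cv2.contourArea(c))
for n,uv,z in(("tl",(453,201),.015),("bottle",(508,218),.095),("red",(410,188),.05)): print(n,plane("top",uv,z))
E
```

```text
((336.31097412109375, 210.6041259765625), (24.025157928466797, 25.281375885009766), 47.121097564697266)
[[ 0.57665364  0.02936709  0.062     ]
 [ 0.62056869 -0.01733489  0.062     ]
 [ 0.57585531 -0.05844501  0.062     ]
 [ 0.53219394 -0.01176248  0.062     ]] [[ 0.57625446 -0.01454068  0.062     ]] 560.0
tl [[ 0.608722   -0.32107483  0.015     ]]
bottle [[ 0.55453555 -0.43431126  0.095     ]]
red [[ 0.63648146 -0.20299295  0.05      ]]
```

View pics/c0.png

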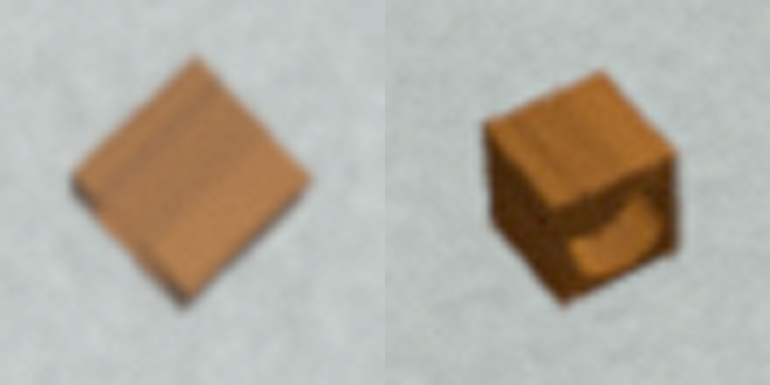

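The crop confirms a plain top and the recess on the face pointing towards -x+y (azimuth about 133°). Plan: grasp tilted 45°, lift, yaw so that n = +y, roll 90°, then place.

```bash
cat >> h.py <<'E'
def Rt(yaz,tilt):  # closing axis azimuth (deg); tool down, then turned by tilt about tool y
    y=np.array([np.cos(np.radians(yaz)),np.sin(np.radians(yaz)),0]);z=np.array([0,0,-1.])
    return Ro.from_matrix(np.c_[np.cross(y,z),y,z])*Ro.from_euler('y',tilt,degrees=True)
def need(p,R=None):
    s=ctrl.get_state();C=Ro.from_rotvec(s["tool_rot"])
    print("t",round(s["time"],2),"pos",s["position"].round(4),"grip",round(s["grip_width"]*87,1),round(s["grip_force"],1),"F",s["ft_force"].round(1))
    print("shift mm",(C.inv().apply(np.array(p)-s["position"])*1000).round(1))
    if R is not None: print("turn",(C.inv()*R).as_rotvec(degrees=True).round(1))
E
python3 - <<'E'
from h import *
c=np.array([.576,-.0145,.033])
for t in(45,-45):
    R=Rt(42.7,t);print(t,R.apply([0,0,1]))
    if R.apply([0,0,1])[0]>0: T=R
d=T.apply([0,0,1]);print(c+.019*d)
need(c+.019*d-.13*d+[0,0,.05],T); need(c+.019*d-.13*d+[0,0,.05],Rt(42.7,0))
E
```

```text
45 [-0.4795313   0.51966309 -0.70710678]
-45 [ 0.4795313  -0.51966309 -0.70710678]
[ 0.58511109 -0.0243736   0.01956497]
t 0.1 pos [ 0.2741 -0.5888  0.2216] grip 87.0 0.0 F [ 0.7 -0.2 -1.2]
shift mm [ 492.2 -467.9   60.8]
turn [ -42.1  -30.8 -101.4]
t 0.1 pos [ 0.2741 -0.5888  0.2216] grip 87.0 0.0 F [ 0.7 -0.2 -1.2]
shift mm [ 492.2 -467.9   60.8]
turn [-1.000e-01 -1.000e-01 -1.077e+02]
```

```bash
python3 -m handwheel '[[0.087,0.041,-0.039,0,0,0,0],[0.087,0.041,-0.039,0,0,0,0],[0.087,0.041,-0.039,0,0,0,0],[0.087,0.041,-0.039,0,0,0,0],[0.087,0.041,-0.039,0,0,0,0],[0.087,0.041,-0.039,0,0,0,0],[0.087,0.041,-0.039,0,0,0,0],[0.087,0.041,-0.039,0,0,0,0],[0.087,0.041,-0.039,0,0,0,0],[0.087,0.041,-0.039,0,0,0,0],[0.087,0.041,-0.039,0,0,0,0],[0.087,0.041,-0.039,0,0,0,0]]' 40
python3 -m handwheel '[[0.087,0,0,0,0,0,-10],[0.087,0,0,0,0,0,-10],[0.087,0,0,0,0,0,-10],[0.087,0,0,0,0,0,-10],[0.087,0,0,0,0,0,-10],[0.087,0,0,0,0,0,-10],[0.087,0,0,0,0,0,-10],[0.087,0,0,0,0,0,-10],[0.087,0,0,0,0,0,-10],[0.087,0,0,0,0,0,-10],[0.087,0,0,0,0,0,-7.7]]'
python3 -m handwheel '[[0.087,0,0,0,0,-9,0],[0.087,0,0,0,0,-9,0],[0.087,0,0,0,0,-9,0],[0.087,0,0,0,0,-9,0],[0.087,0,0,0,0,-9,0],[0.087,0,0,0,0,0,0],[0.087,0,0,0,0,0,0]]'
cat > go.py <<'E'
from h import *
c=np.array([.576,-.0145,.033]);T=Rt(42.7,-45);d=T.apply([0,0,1])
need(c-.111*d,T);need(c+.019*d,T);print(ctrl.get_state()["joint_positions"].round(2))
E
python3 go.py
```

```text
time: 1.6
position: [0.523, 0.0442, 0.2224]
tool_rot: [3.067, 0.678, -0.0]
ft_force: [0.7, -0.6, 0.6]
grip_width: 0.999
grip_force: 0.0
time: 2.98
position: [0.5225, 0.0426, 0.2221]
tool_rot: [-1.254, -2.88, 0.001]
ft_force: [-0.8, -0.5, -0.4]
grip_width: 1.002
grip_force: 0.0
time: 3.85
position: [0.5231, 0.0419, 0.2227]
tool_rot: [0.963, 2.193, -0.398]
ft_force: [0.1, 0.1, 0.4]
grip_width: 0.997
grip_force: 0.0
t 3.85 pos [0.5231 0.0419 0.2227] grip 86.8 0.0 F [0.1 0.1 0.4]
shift mm [79.3  0.7 78. ]
turn [-0.1 -0.1 -0.1]
t 3.85 pos [0.5231 0.0419 0.2227] grip 86.8 0.0 F [0.1 0.1 0.4]
shift mm [ 79.    0.9 208. ]
turn [-0.1 -0.1 -0.1]
[ 0.5  -0.12 -1.08  2.1   0.77  1.1  -0.21]
```

```bash
python3 -m handwheel '[[0.087,0.04,0,0.02,0,0,0],[0.087,0.039,0,0.02,0,0,0],[0.087,0,0,0.038,0,0,0],[0.087,0,0,0.03,0,0,0],[0.087,0,0,0,0,0,0]]'
python3 - <<'E'
from h import *
w,_=ctrl.get_image("wrist");s,_=ctrl.get_image("side")
s=cv2.resize(s[150:330,220:400],(480,480),interpolation=cv2.INTER_CUBIC)
cv2.imwrite("pics/g1.png",np.hstack([cv2.resize(w,(426,320)),cv2.resize(s,(320,320))]))
E
python3 go.py
```

```text
time: 4.47
position: [0.5364, 0.0241, 0.0882]
tool_rot: [0.969, 2.194, -0.404]
ft_force: [-0.3, -0.6, -0.6]
grip_width: 1.001
grip_force: 0.0
t 4.58 pos [0.5371 0.027  0.0906] grip 87.4 0.0 F [ 0.6 -0.6  0.7]
shift mm [  0.6   0.3 -30. ]
turn [-0.1 -0.1 -0.1]
t 4.58 pos [0.5371 0.027  0.0906] grip 87.4 0.0 F [ 0.6 -0.6  0.7]
shift mm [  0.4   0.6 100. ]
turn [-0.1 -0.1 -0.1]
[ 0.43  0.29 -1.1   2.2   1.21  1.16 -0.64]
```

View pics/g1.png

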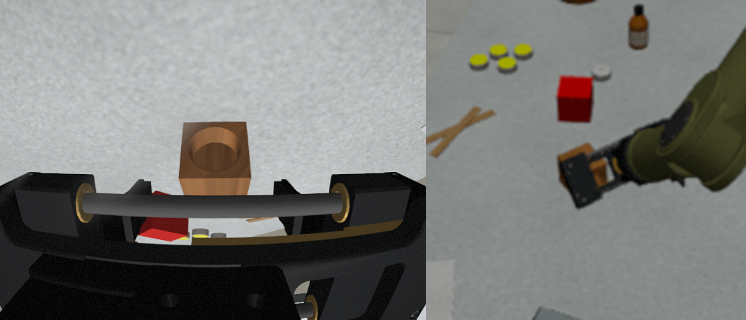

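The wrist view shows the recess facing the camera at (215,150), and the cube sits square and centred between the fingers (140 and 288). I advance 100 mm and grip.

```bash
python3 -m handwheel '[[0.087,0,0,0.03,0,0,0],[0.087,0,0,0.03,0,0,0],[0.087,0,0,0.02,0,0,0],[0.087,0,0,0.02,0,0,0],[0.087,0,0,0,0,0,0],[0.05,0,0,0,0,0,0],[0.05,0,0,0,0,0,0],[0.05,0,0,0,0,0,0],[0.05,0,0,0,0,0,0],[0.05,0,0,0,0,0,0]]' 40
python3 - <<'E'
from h import *
need([.55,.05,.15],Rt(0,-45))
E
```

```text
time: 5.82
position: [0.5848, -0.024, 0.0202]
tool_rot: [0.959, 2.191, -0.398]
ft_force: [-3.2, 2.1, 4.4]
grip_width: 0.713
grip_force: 39.9
t 5.83 pos [ 0.5848 -0.024   0.0202] grip 62.0 39.9 F [-3.2  2.1  4.4]
shift mm [ -36.8   24.7 -146.9]
turn [30.2  0.  30.2]
```

```bash
python3 -m handwheel '[[0.05,-0.01,0,-0.01,0,0,0],[0.05,-0.02,0,-0.02,0,0,0],[0.05,-0.03,0,-0.03,0,0,0],[0.05,-0.03,0,-0.03,0,0,0],[0.05,-0.02,0,-0.02,0,0,0],[0.05,0,0,0,6,0,6],[0.05,0,0,0,6,0,6],[0.05,0,0,0,6,0,6],[0.05,0,0,0,6,0,6],[0.05,0,0,0,6.2,0,6.2],[0.05,0,0,0,0,0,0]]'
python3 -m handwheel '[[0.05,0,0,0,0,10,0],[0.05,0,0,0,0,10,0],[0.05,0,0,0,0,10,0],[0.05,0,0,0,0,10,0],[0.05,0,0,0,0,10,0],[0.05,0,0,0,0,10,0],[0.05,0,0,0,0,10,0],[0.05,0,0,0,0,10,0],[0.05,0,0,0,0,10,0],[0.05,0,0,0,0,0,0],[0.05,0,0,0,0,0,0]]'
python3 - <<'E'
from h import *
T=Rt(0,45);d=T.apply([0,0,1])
need(np.array([.55,.05,.033])+.019*d,T)
print(ctrl.get_state()["joint_positions"].round(2),d)
w,_=ctrl.get_image("wrist");s,_=ctrl.get_image("side")
s=cv2.resize(s[120:300,240:420],(480,480),interpolation=cv2.INTER_CUBIC)
cv2.imwrite("pics/g2.png",np.hstack([cv2.resize(w,(426,320)),cv2.resize(s,(320,320))]))
E
```

```text
time: 7.2
position: [0.5855, -0.0244, 0.1741]
tool_rot: [1.763, 1.762, -0.729]
ft_force: [-0.7, 0.7, -1.6]
grip_width: 0.705
grip_force: 39.9
time: 8.57
position: [0.5841, -0.0227, 0.1763]
tool_rot: [-1.76, -1.766, -0.727]
ft_force: [0.0, 1.5, -0.9]
grip_width: 0.714
grip_force: 39.9
t 8.57 pos [ 0.5841 -0.0227  0.1763] grip 62.1 39.9 F [ 0.   1.5 -0.9]
shift mm [-49.2 -34.2 171.9]
turn [-0.   0.2  0.2]
[ 1.28  0.86 -1.31  1.59  0.04  1.32  0.06] [ 0.          0.70710678 -0.70710678]
```

View pics/g2.png

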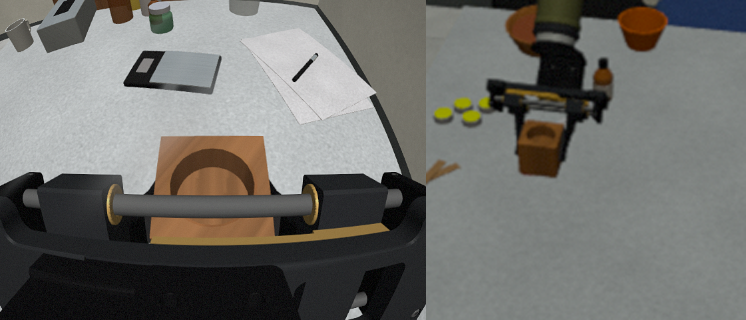

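The recess is now upward in the side view at (540,130). I move to a clear spot and lower it.

```bash
python3 -m handwheel '[[0.05,0.0205,-0.0114,0.0204,0,0,0],[0.05,0.0205,-0.0114,0.0204,0,0,0],[0.05,0.0205,-0.0114,0.0204,0,0,0],[0.05,-0.02,0,0.02,0,0,0],[0.05,-0.02,0,0.02,0,0,0],[0.05,-0.02,0,0.02,0,0,0],[0.05,-0.02,0,0.02,0,0,0],[0.05,-0.015,0,0.015,0,0,0],[0.05,0,0,0,0,0,0],[0.05,0,0,0,0,0,0]]'
cat > pl.py <<'E'
from h import *
T=Rt(0,45);d=T.apply([0,0,1])
need(np.array([.55,.05,.031])+.019*d,T)
print(ctrl.get_state()["joint_positions"].round(2))
E
python3 pl.py
```

```text
time: 9.93
position: [0.5511, 0.0627, 0.042]
tool_rot: [-1.76, -1.76, -0.731]
ft_force: [-0.4, 0.1, -1.6]
grip_width: 0.709
grip_force: 39.9
t 9.93 pos [0.5511 0.0627 0.042 ] grip 61.7 39.9 F [-0.4  0.1 -1.6]
shift mm [-16.7  -1.2  17.8]
turn [ 0.1 -0.   0. ]
[ 1.19  0.9  -1.18  1.83  0.04  1.01  0.12]
```

```bash
python3 -m handwheel '[[0.05,-0.008,0,0.008,0,0,0],[0.05,-0.005,0,0.005,0,0,0],[0.05,-0.001,0,0.001,0,0,0],[0.05,0,0,0,0,0,0]]'
for i in 1; do python3 -m handwheel '[[0.05,-0.001,0,0.001,0,0,0],[0.05,-0.001,0,0.001,0,0,0],[0.05,0,0,0,0,0,0]]'; done
```

```text
time: 10.42
position: [0.5505, 0.0625, 0.0212]
tool_rot: [-1.761, -1.759, -0.729]
ft_force: [-0.1, -0.7, -0.4]
grip_width: 0.714
grip_force: 39.9
time: 10.8
position: [0.5508, 0.0625, 0.0201]
tool_rot: [-1.76, -1.758, -0.73]
ft_force: [-3.1, -3.4, 8.6]
grip_width: 0.708
grip_force: 39.9
```

Contact at 8.6 N. I release and back off along the tool.

```bash
python3 -m handwheel '[[0.087,0,0,0,0,0,0],[0.087,0,0,0,0,0,0],[0.087,0,0,0,0,0,0],[0.087,0,0,0,0,0,0],[0.087,0,0,-0.02,0,0,0],[0.087,0,0,-0.03,0,0,0],[0.087,0,0,-0.04,0,0,0],[0.087,0,0,-0.04,0,0,0],[0.087,0,0,-0.03,0,0,0]]'
python3 -m handwheel '[[0.05,0.02,0,-0.02,0,0,0],[0.05,0.02,0,-0.02,0,0,0],[0.0,0,0,0,0,-9,0],[0.0,0,0,0,0,-9,0],[0.0,0,0,0,0,-9,0],[0.0,0,0,0,0,-9,0],[0.0,0,0,0,0,-9,0],[0,0,0,0,0,0,0],[0,0,0,0,0,0,0]]'
python3 - <<'E'
from h import *
w,_=ctrl.get_image("wrist");s,_=ctrl.get_image("side");a,_=ctrl.get_image("top")
cv2.imwrite("pics/t2.png",a)
f=lambda p,r,c,k:cv2.resize(p[r:r+k,c:c+k],(320,320),interpolation=cv2.INTER_CUBIC)
cv2.imwrite("pics/g3.png",np.vstack([np.hstack([cv2.resize(w,(400,300)),cv2.resize(s[160:310,220:420],(400,300))]),np.hstack([cv2.resize(a[150:300,200:400],(400,300))]*2)]))
h=cv2.cvtColor(a,cv2.COLOR_BGR2HSV)
m=((h[...,1]>90)&(h[...,0]<25)).astype(np.uint8);m[:,:240]=0;m[:190]=0;m[:,380:]=0;m[270:]=0
c=max(cv2.findContours(m,0,2)[0],key=cv2.contourArea)
r=cv2.minAreaRect(c);print(r,plane("top",cv2.boxPoints(r),.062),plane("top",r[0],.062))
need([.55,.05,.15],Rt(0,0))
E
```

```text
time: 11.92
position: [0.5508, -0.0522, 0.1326]
tool_rot: [-1.762, -1.759, -0.73]
ft_force: [0.2, 0.8, -0.7]
grip_width: 0.999
grip_force: 0.0
time: 13.05
position: [0.5501, -0.0509, 0.1878]
tool_rot: [-2.221, -2.219, -0.001]
ft_force: [0.7, -0.8, 0.3]
grip_width: 0.064
grip_force: 0.0
((310.0, 220.0), (24.0, 22.0), 90.0) [[0.58262814 0.07944387 0.062     ]
 [0.58276947 0.02402275 0.062     ]
 [0.52203413 0.02393108 0.062     ]
 [0.5218929  0.07913353 0.062     ]] [[0.55227113 0.0516325  0.062     ]]
t 13.2 pos [ 0.5502 -0.0527  0.1874] grip 1.4 0.0 F [-0.2  0.2  0.6]
shift mm [102.7  -0.6  37.6]
turn [-0.1 -0.1 -0.3]
```

View pics/g3.png

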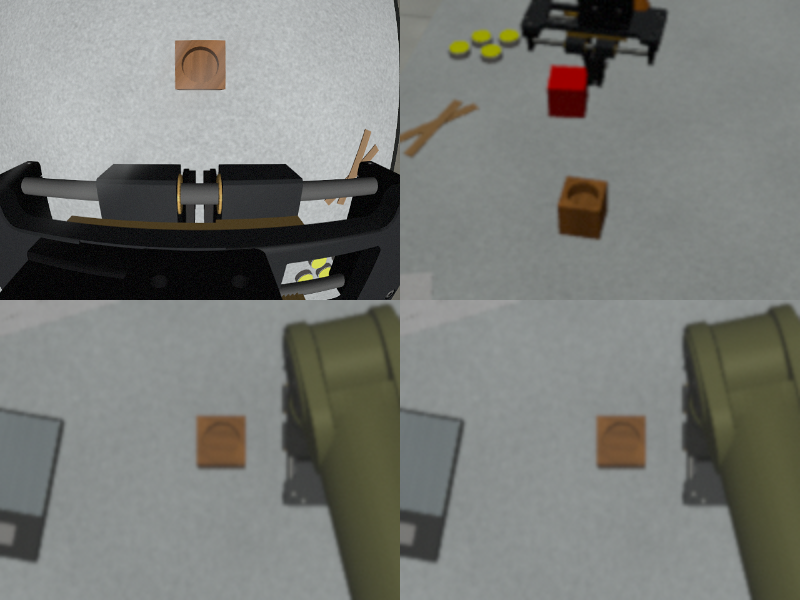

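The cube stands recess up: wrist (200,65), top (221,441), side (583,207). I measure the mouth centre from the wrist camera.

```bash
cat > wr.py <<'E'
from h import *
c=ctrl.camera_info("wrist");w,_=ctrl.get_image("wrist");K,R,t=map(np.array,(c["intrinsics"],c["R"],c["t"]))
def fish(uv,z):
    q=(np.atleast_2d(uv)-K[:2,2])/[K[0,0],K[1,1]];th=np.linalg.norm(q,axis=1)
    v=np.c_[q/th[:,None]*np.sin(th)[:,None],np.cos(th)]@R;o=-R.T@t
    return o+v*((z-o[2])/v[:,2])[:,None]
h=cv2.cvtColor(w,cv2.COLOR_BGR2HSV);m=((h[...,1]>70)&(h[...,0]<25)).astype(np.uint8);m[230:]=0
m=cv2.morphologyEx(m,cv2.MORPH_OPEN,np.ones((5,5)))
k=max(cv2.findContours(m,0,2)[0],key=cv2.contourArea)
r=cv2.minAreaRect(k);b=cv2.boxPoints(r);p=fish(b,.062)
print(r,p.round(4),np.linalg.norm(p-np.roll(p,1,0),axis=1).round(4),p.mean(0).round(4))
g=p.mean(0);need([g[0],g[1],.1],Rt(0,0))
E
python3 wr.py
```

```text
((319.5, 101.0), (78.0, 79.0), 90.0) [[0.5204 0.0823 0.062 ]
 [0.5811 0.082  0.062 ]
 [0.5807 0.0201 0.062 ]
 [0.5201 0.0205 0.062 ]] [0.0619 0.0607 0.0619 0.0606] [0.5506 0.0512 0.062 ]
t 13.25 pos [ 0.5502 -0.0526  0.1874] grip 0.9 0.0 F [-0.3  0.6  0.5]
shift mm [103.6  -0.   87.6]
turn [-0.1 -0.1 -0.2]
```

```bash
python3 -m handwheel '[[0,0.05,0,0,0,0,0],[0,0.0536,0,0,0,0,0],[0,0,0,0.04,0,0,0],[0,0,0,0.04,0,0,0],[0,0,0,0,0,0,0],[0,0,0,0,0,0,0]]' 
python3 - <<'E'
from h import *
need([.5506,.0512,.043],Rt(0,0))
E
```

```text
time: 14.0
position: [0.5514, 0.0526, 0.1092]
tool_rot: [-2.223, -2.219, -0.002]
ft_force: [0.7, -0.5, 0.4]
grip_width: 0.007
grip_force: 0.0
t 14.0 pos [0.5514 0.0526 0.1092] grip 0.6 0.0 F [ 0.7 -0.5  0.4]
shift mm [-1.5 -0.8 66.2]
turn [ 0.1 -0.1 -0.1]
```

```bash
python3 -m handwheel '[[0,-0.001,0,0.03,0,0,0],[0,0,0,0.02,0,0,0],[0,0,0,0.01,0,0,0],[0,0,0,0.004,0,0,0],[0,0,0,0,0,0,0],[0,0,0,0,0,0,0]]'
python3 -m handwheel '[[0,0,0,0.002,0,0,0],[0,0,0,0.001,0,0,0],[0,0,0,0.001,0,0,0],[0,0,0,0,0,0,0]]'
```

```text
time: 14.75
position: [0.551, 0.052, 0.0448]
tool_rot: [2.221, 2.22, 0.001]
ft_force: [0.8, 1.0, 0.3]
grip_width: 0.004
grip_force: 0.0
time: 15.25
position: [0.5505, 0.0518, 0.0405]
tool_rot: [2.222, 2.22, -0.001]
ft_force: [-0.8, -1.6, 4.5]
grip_width: 0.004
grip_force: 2.4
```

```bash
python3 -m handwheel '[[0,0,0,0.001,0,0,0],[0,0,0,0,0,0,0],[0,0,0,0,0,0,0]]'
```

```text
time: 15.62
position: [0.5505, 0.0518, 0.0404]
tool_rot: [2.222, 2.22, -0.002]
ft_force: [-4.9, -2.2, 11.9]
grip_width: 0.006
grip_force: 6.3
```

The touch is confirmed: 11.9 N at z = 40 mm. I retract, open, and grasp from above.

```bash
python3 -m handwheel '[[0,0,0,-0.01,0,0,0],[0,0,0,-0.02,0,0,0],[0,0,0,-0.03,0,0,0],[0.087,0,0,-0.01,0,0,0],[0.087,0,0,0,0,0,0],[0.087,0,0,0,0,0,0],[0.087,0,0,0,0,0,0],[0.087,0,0,0,0,0,0],[0.087,0,0,0,0,0,0],[0.087,0,0,0,0,0,0]]'
python3 wr.py | tail -3
python3 - <<'E'
from h import *
need([.5506,.0512,.019],Rt(0,0))
E
```

```text
time: 16.88
position: [0.5504, 0.0519, 0.109]
tool_rot: [-2.222, -2.221, 0.0]
ft_force: [0.5, -0.5, -0.8]
grip_width: 0.721
grip_force: 0.0
t 16.93 pos [0.5505 0.0519 0.109 ] grip 66.5 0.0 F [ 0.6 -0.1  0. ]
shift mm [28.8  0.1  9. ]
turn [-0.  0. -0.]
t 16.93 pos [0.5505 0.0519 0.109 ] grip 66.5 0.0 F [ 0.6 -0.1  0. ]
shift mm [-0.7  0.1 90. ]
turn [-0.  0. -0.]
```

```bash
python3 -m handwheel '[[0.087,0,0,0,0,0,0],[0.087,0,0,0,0,0,0],[0.087,0,0,0,0,0,0],[0.087,0,0,0,0,0,0],[0.087,0,0,0.03,0,0,0],[0.087,0,0,0.03,0,0,0],[0.087,0,0,0.02,0,0,0],[0.087,0,0,0.01,0,0,0],[0.087,0,0,0,0,0,0],[0.087,0,0,0,0,0,0]]'
python3 -m handwheel '[[0.05,0,0,0,0,0,0],[0.05,0,0,0,0,0,0],[0.05,0,0,0,0,0,0],[0.05,0,0,0,0,0,0],[0.05,0,0,0,0,0,0],[0.05,0,0,0,0,0,0]]' 40
python3 -m handwheel '[[0.05,0,0,-0.01,0,0,0],[0.05,0,0,-0.02,0,0,0],[0.05,0,0,-0.03,0,0,0],[0.05,0,0,-0.03,0,0,0],[0.05,0,0,-0.02,0,0,0],[0.05,0,0,-0.01,0,0,0],[0.05,0,0,0,0,0,0],[0.05,0,0,0,0,0,0],[0.05,0,0,0,0,0,0]]'
python3 - <<'E'
from h import *
w,_=ctrl.get_image("wrist");s,_=ctrl.get_image("side");a,_=ctrl.get_image("top")
cv2.imwrite("pics/g4.png",np.vstack([np.hstack([cv2.resize(w,(400,300)),cv2.resize(s[140:290,220:420],(400,300))]),cv2.resize(a[100:325,:600],(800,300))]))
E
```

```text
time: 18.18
position: [0.5513, 0.0521, 0.02]
tool_rot: [2.221, 2.22, 0.002]
ft_force: [0.3, -1.0, -1.3]
grip_width: 1.0
grip_force: 0.0
time: 18.92
position: [0.5506, 0.0518, 0.0193]
tool_rot: [2.222, 2.22, -0.0]
ft_force: [-0.2, -0.5, 2.0]
grip_width: 0.711
grip_force: 40.0
time: 20.05
position: [0.5499, 0.0518, 0.1382]
tool_rot: [-2.221, -2.22, 0.002]
ft_force: [0.2, 0.0, -1.7]
grip_width: 0.708
grip_force: 40.0
```

View pics/g4.png

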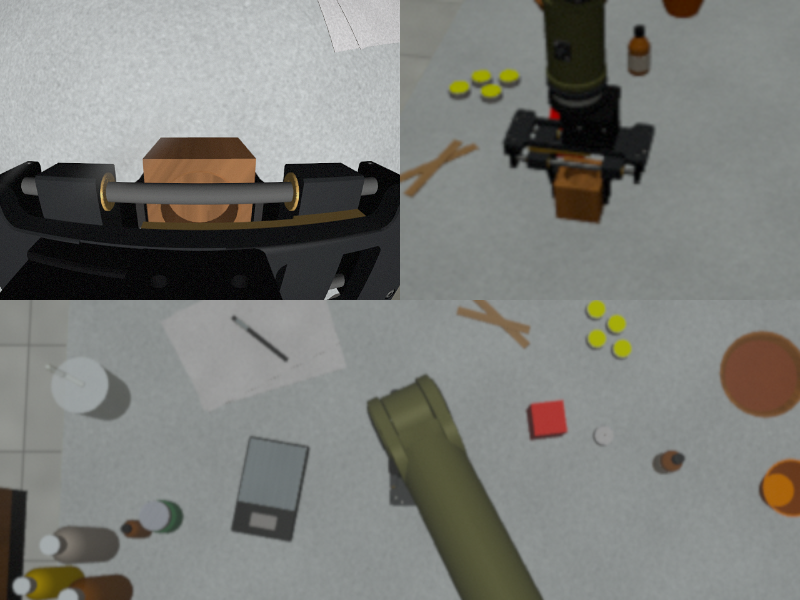

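The cube is held recess up and level, lifted about 119 mm: wrist (200,190), side (580,195). The tealight (603,435), bottle (672,460) and jar (165,516) in the top view are where they were.

```bash
python3 -c "
from bench import ctrl
print(ctrl.close_job())"
```

```text
the job is handed in; nothing more can be done
None
```

The cube was turned recess up, the fingertips touched the recess bottom at about 40 mm height (12 N), and I handed the job in at about 20 s with the cube gripped level about 12 cm above the table; the last picture shows the bottle, jar and tealight where they started.

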